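Hold a well block in the marking jig with one diagonal push

ROBOT

A 6-joint arm with a two-finger parallel gripper is mounted at the origin on the work surface; the furniture and walls round the work are solid. World frame = base frame: x ahead of the robot, y to its left, z up, the work surface at z = 0. Lengths are in m, angles in degrees, forces in N, time in s.
With the tool pointing down it reaches from about 0.25 to 0.725 m from the base axis. Payload 9.7 kg.
Tool frame: the origin (TCP) lies at the centre of the arm's flange, where the gripper is bolted on; the fingertips stand 173 mm ahead of it and the grasp point (between the pads) lies 155 mm ahead of it; z points along the fingers, y is the line along which they close (so a half turn about z gives the same grasp; the last joint's range is limited). The gripper opens to 85 mm and grips with 20 to 120 N. Pads are 22 mm wide; open, the fingers measure 114 mm over their backs; the gripper's body (76 mm by 85 mm) begins 54 mm behind the grasp point. The pads swing forward as they close: fully open they stand 13 mm farther back than shut.
Start: joints at [67.953, 4.979, 10.078, 95.1, 0, 90], TCP at [0.206, 0.51, 0.405] pointing down, gripper open.
Joint ranges: [-179.16, 179.16], [-48.56, 103.87], [-65.8, 70.77], [-126.05, 130.52], [-82.76, 87.17], [-180, 180]. Speed limits (degrees/s): [127.2, 127.2, 147.25, 180, 180, 180].

INTERFACE

Orientations are given as [roll, pitch, yaw] about the fixed x, y, z axes, in that order (R = Rz(yaw) Ry(pitch) Rx(roll)).
In Python, from workcell import monitor, camera, get_calibration, bot gives the robot as it stands.
- The arm moves only by the tool carry_out, never from a script. Its argument "targets" is text: rows parted by semicolons, each of 7 numbers parted by spaces: the shift along the tool's x, y, z in units of 0.04 m (1.0 is 0.04 m), then the turn, a rotation vector about the tool's x, y, z in units of 0.1 rad (1.0 is 0.1 rad), then the opening, from -1 (shut) to 1 (fully open), so that 0 is half open. A call has exactly 8 rows; each row shifts and turns the commanded pose from where the row before left it, along the tool's axes as they then stand; what a row does not reach is not made up. A row lasts 1/12 s, in which the tool goes at most 41.7 mm and 7.16 degrees, less where a joint would pass 70% of its speed; a pose out of reach is approached as far as the arm can. A call with a number of a shift or a turn outside -1 to 1 is refused whole. A call with a gripper value outside its range is refused whole. The fingers move at their own pace and stop on an object; "newtons" is the grip in N (left out, the last holds). Time passes only in rows, so rows that do not move let the fingers close, or fill a call up. It gives the time, the measured TCP pose, the force, the opening and the grip force at its end, in the units of the state.
- monitor.get_obs(): the state, without advancing time (a new reading comes with each control period).
- camera(name): name is "scene" or "top" or "wrist"; returns the picture (384x512x3 uint8, red, green, blue); there is no depth.
- get_calibration(name): a dict with "fx", "fy", "cx", "cy" (pixels), "D" ([k1, k2, p1, p2, k3] as OpenCV has them; the pictures are not rectified), "view" (4x4, takes a point from world to camera coordinates). Camera axes: x right, y down, z forward; pixel columns grow to the right and rows downward; lengths in m; the calibration is good to about 2 mm. A picture is of the moment at which its call begins: read the wrist's pose just before it. get_calibration takes no time and is no camera call; for the wrist camera it gives the pose at the moment of the call.
- bot.job_done(): hands the job in; it is judged then, once.
The state is a dict: "time": time; "q": joint angles; "qd": joint speeds; "joint_efforts": joint torques, N m; "ee_pos": TCP position; "tcp_rot": TCP orientation; "wrist_force": force on the tool from outside, world axes, zero at the start; "torque": the same for the moment, N m; "opening": finger opening in m; "grasp_force": force on a finger pad.
Only numpy, scipy, OpenCV 4.12 (cv2) and the standard library are available. Lean on these libraries where they do the work, as an engineer would, in place of code of your own. Each camera call takes 0.05 s, during which the arm holds its last target. There are 200 camera calls.

TASK

Swing the small lever on the marking jig fully over, so that its stylus arm stands up out of the way. Only then bring the aluminium well block onto the jig's plate, wells up, without touching the stylus arm or lever with it, and set it with its long side flat along the fence and its end against the stop block. Finish while still holding it there with the fingers in one firm diagonal push that presses it down on the plate and against the fence at once (do not let go at the end), the stylus still raised; leave the cooler rack, the timer and the tape roll where they are.

Things in the scene. Friction and masses are not known exactly. Their poses are not given: they have to be found in the camera images.
- well_block: loose solid aluminium block, 40 mm (its x) by 60 mm (its y) by 35 mm high, about 0.2 kg, with six 11 mm wells in its top (two rows of three); stands on the worktop, wells up. Origin at the centre of its underside, z up. A half turn about z makes no difference
- jig: marking jig fixed on the worktop: aluminium plate 150 mm (x) by 240 mm (y) on rubber feet, its top 16 mm above the worktop. Origin under the plate's centre on the worktop; x points from its open front (towards the robot) to the fence, y along the fence, z up
- jig_plate: the jig's aluminium plate, whose top carries the block; same origin and axes as the jig. Friction between block and plate is about 0.5 to 0.7, so a push that leans more forward than down reaches the fence
- jig_fence: steel bar on the plate along its far side; same origin and axes as the jig. Its front face is at jig x = +40 mm, it is 14 mm thick, runs from y = -60 to +115 mm and stands 25 mm above the plate
- jig_stop: steel stop block on the plate against the fence's right-hand end; same origin and axes as the jig. Its working face looks to +y at jig y = -33 mm; it spans x = 0 to 40 mm, is 16 mm thick and stands 25 mm above the plate
- seat (a point): point on the plate's top under the centre of the seated block, 20 mm in front of the fence's face and 30 mm from the stop's face; axes as the jig. The block's underside centre belongs here, its y along the jig's y (either way round)
- lever (a joint): angle of the rocking lever in rad: near 0 the stylus arm lies level along the jig's +y, over the block's place, with the point 22 mm above the plate (too low for the block); 1.5 is fully over, the arm upright and clear. Stiff hinge about the jig's x: it stays where it is left; turning it takes about 2 to 4 N at the knob
- lever_knob (a point): centre of the 16 mm black ball at the end of the lever's handle (8 mm rod), which turns with the lever, 50 mm from the pivot. At lever 0 the handle leans 0.75 rad from upright to the jig's +y, at 1.5 it leans 0.75 rad to -y: push the knob to the jig's -y to raise the stylus. The stylus arm turns in a plane 42 mm farther along the jig's x, at pivot height, 97 mm long, with the stylus hanging 28 mm below its end
- lever_pivot (a point): fixed point on the lever's axis, in the plane of the handle; 66 mm above the worktop. The hub there has a radius of 10 mm
- cool_rack: bystander: moulded cooler rack with small tubes, 58 x 105 x 41 mm; origin at the centre of its underside
- timer: bystander: flat white timer, 62 x 62 x 19 mm; origin at the centre of its underside
- tape_roll: bystander: roll of tape lying flat, 84 mm across, 19 mm high; origin at the centre of its underside

How it is judged (in metres and radians):
On the way, in this order (a step that is already met when the one before it is completed fails the run):
1. the lever is swung over (past 1.3 rad) while the block is still away from its seat (over 80 mm) (value of joint lever above 1.3 rad and horizontal distance between well_block and seat above 0.08 m), for 0.2 s.
2. the block lies flat on the plate, along the fence and against the stop, within 3 mm (x of well_block in the frame of seat above -0.003 m and y of well_block in the frame of seat below 0.003 m and distance between well_block and seat below 0.005 m and angle between well_block's own z axis and vertical below 0.05 rad and angle between the y axis of well_block and the y axis of jig, either way round below 0.05 rad), for 0.2 s.
At the end, for the whole second after the job is handed in: Through the last second the fingers push the resting block (over 3 N) so that it bears on the fence (over 2 N) and the plate (over 4.5 N; it weighs up to 2.5 N), square and flat within 0.05 rad, within 3 mm of fence and stop, 5 mm of its seat; lever past 1.3 rad (all of step 2 and value of joint lever above 1.3 rad and contact force between well_block and jig_fence above 2 N and contact force between well_block and jig_plate above 4.5 N and contact force between the fingers and well_block above 3 N and linear speed of well_block below 0.01 m/s); the arm keeps its last pose, push and grip.
It fails at once if the block touches the stylus arm or lever (contact force between well_block and lever above 0.5 N).
It fails at once if the cooler rack is moved by over 30 mm (distance of cool_rack from where it was at the start of the episode above 0.03 m).
It fails at once if the timer is moved by over 30 mm (distance of timer from where it was at the start of the episode above 0.03 m).
It fails at once if the tape roll is moved by over 30 mm (distance of tape_roll from where it was at the start of the episode above 0.03 m).
It also fails if it takes over 72 s, if anything falls off the work surface, if the arm or the gripper's body presses on something with over 40 N, if the wrist force passes 120 N, or if a joint passes its speed limit or range.

## Working session

There is one attempt and no reset: what is moved stays moved. The work goes in short steps, Python scripts to look and compute and a tool call to move; the robot and the scene stay as the last step left them, time stands still between calls to the robot, and variables do not carry over. Pictures are saved under pics/ and viewed, at most 10 in all, crops included, and the job is handed in when it is done.

Besides the shell and the picture viewer there is one more tool, called after "Emit:" in YAML: its name, and indented under it one key for each argument. carry_out: Moves the arm, as the interface text tells. Shifts and turns lie within -1 to 1; 1 stands for 0.04 m of shift or 0.1 rad of turn. Its arguments: {"type":"object","properties":{"targets":{"type":"string"},"newtons":{"type":"number"}},"required":["targets"]}

```bash
mkdir -p pics; ls; python3 - <<'E'
from workcell import monitor,camera,get_calibration
import cv2
o=monitor.get_obs();print(o)
for n in("scene","top"):
    cv2.imwrite(f"pics/{n}0.png",cv2.resize(camera(n)[:,:,::-1],(800,600),interpolation=cv2.INTER_CUBIC))
    print(n,get_calibration(n))
E
```

```text
pics
{'time': 0.0, 'q': array([6.79517185e+01, 5.01247908e+00, 1.00338446e+01, 9.51000197e+01,
       2.53704830e-04, 9.00030290e+01]), 'qd': array([ 0.01467472, -0.06817537,  0.04138938,  0.06315265,  0.02571703,
       -0.00054786]), 'joint_efforts': array([ 4.28277872e-04, -5.20385349e+01,  4.64812982e+01,  1.61057798e-02,
        2.26392558e-05,  1.52887657e-05]), 'ee_pos': array([0.206464  , 0.50978044, 0.40396422]), 'tcp_rot': array([-1.79921346e+02, -2.49546430e-04,  1.57948689e+02]), 'wrist_force': array([-0.15660377, -0.07807162, -0.17501815]), 'torque': array([-0.02007059,  0.02590404,  0.02787619]), 'grasp_force': 0.0, 'opening': 0.0853587557557027}
scene {'fx': 427.2493270732446, 'fy': 427.2493270732446, 'cx': 261.2986077068763, 'cy': 197.5795486343199, 'D': array([-0.0036202,  0.       ,  0.       ,  0.       ,  0.       ]), 'view': array([[-0.35160396,  0.9358239 , -0.02466342,  0.12201579],
       [ 0.46933962,  0.1534206 , -0.86958751, -0.20686139],
       [-0.8099969 , -0.31732593, -0.49316253,  1.827326  ],
       [ 0.        ,  0.        ,  0.        ,  1.        ]])}
top {'fx': 389.7139312535846, 'fy': 389.7139312535846, 'cx': 249.12836163627406, 'cy': 195.75506797146414, 'D': array([-0.12074673,  0.        ,  0.        ,  0.        ,  0.        ]), 'view': array([[-0.02125601, -0.99976907,  0.00316   ,  0.1103738 ],
       [-0.98956923,  0.0205885 , -0.14257927,  0.57815028],
       [ 0.14248128, -0.0061577 , -0.98977834,  1.04216134],
       [ 0.        ,  0.        ,  0.        ,  1.        ]])}
```

View pics/top0.png

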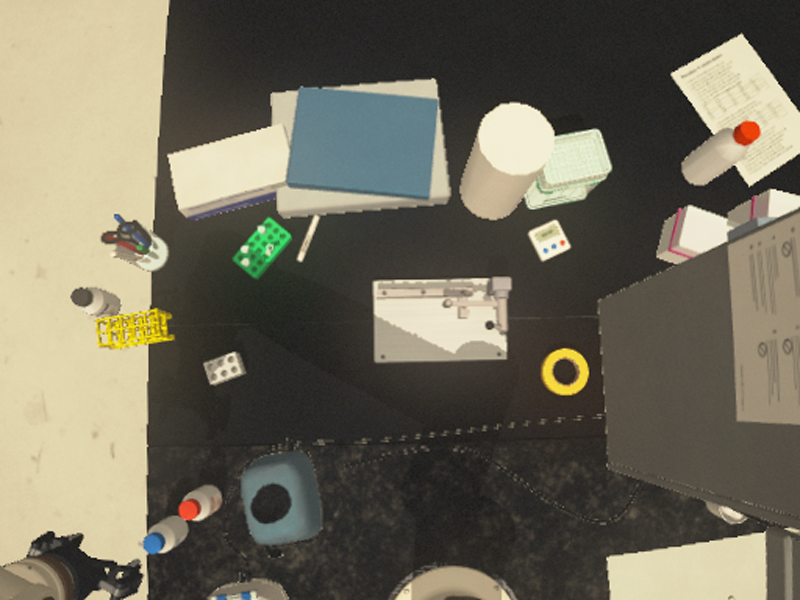

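View pics/scene0.png

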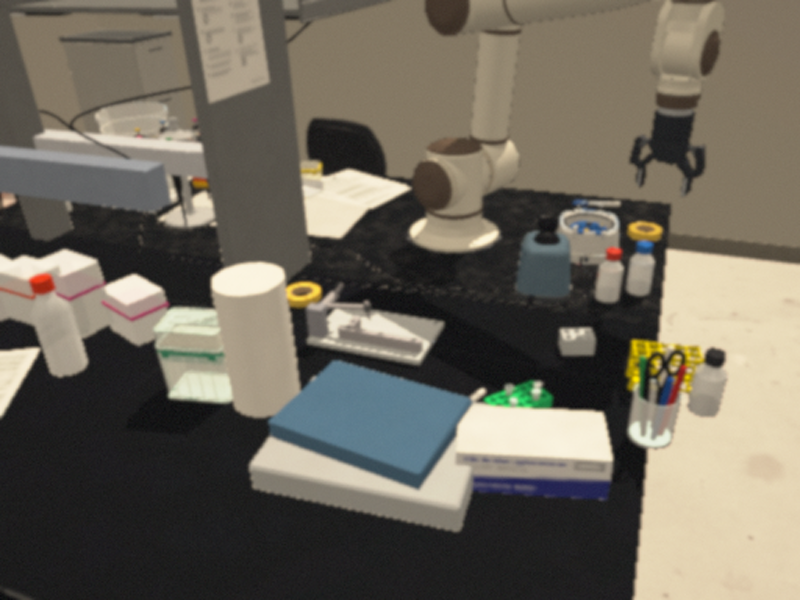

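The top view shows the jig at about (441,320), with the lever post on its right and the black knob at (490,325). The block is at (225,368), the cooler rack at (262,248), the timer at (549,241) and the tape at (565,372). I'll enlarge the jig and the block.

```bash
cat > h.py <<'E'
import numpy as np,cv2
from workcell import monitor,camera,get_calibration
def ray(n,uv,c=None):
    c=c or get_calibration(n);K=np.array([[c['fx'],0,c['cx']],[0,c['fy'],c['cy']],[0,0,1]])
    p=cv2.undistortPoints(np.array([[uv]],float),K,c['D'])[0,0]
    V=c['view'];R=V[:3,:3];o=-R.T@V[:3,3];return o,R.T@np.array([p[0],p[1],1])
def atz(n,uv,z,c=None):
    o,d=ray(n,uv,c);return o+d*(z-o[2])/d[2]
def proj(n,P,c=None):
    c=c or get_calibration(n);K=np.array([[c['fx'],0,c['cx']],[0,c['fy'],c['cy']],[0,0,1]])
    V=c['view'];return cv2.projectPoints(np.atleast_2d(P).astype(float),cv2.Rodrigues(V[:3,:3])[0],V[:3,3],K,c['D'])[0][:,0]
E
python3 - <<'E'
from h import *
im=camera("top")[:,:,::-1]
a=cv2.resize(im[172:236,234:334],(800,512),interpolation=cv2.INTER_CUBIC)
b=cv2.resize(im[222:250,125:163],(304*2,224*2),interpolation=cv2.INTER_CUBIC)
cv2.imwrite("pics/jig.png",a);cv2.imwrite("pics/blk.png",b)
E
```

```text
(no output)
```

View pics/jig.png

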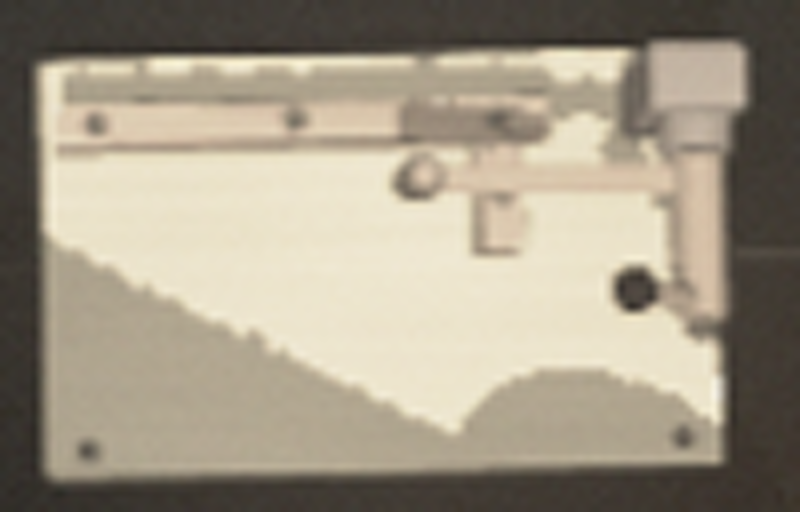

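View pics/blk.png

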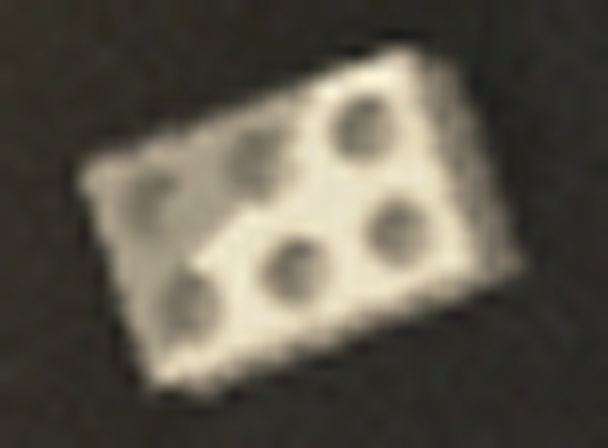

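The jig's plate corners are at crop (38,62), (47,480) and (722,465), and the knob is at (635,290). The block's wells and corners are clear in its crop.

```bash
python3 - <<'E'
from h import *
J=lambda x,y:((x+.5)/8-.5+234,(y+.5)/8-.5+172)
B=lambda x,y:((x+.5)/16-.5+125,(y+.5)/16-.5+222)
f=lambda a:np.round(a,4)
P={k:atz("top",J(*v),.016) for k,v in dict(TL=(38,62),BL=(47,480),BR=(722,465)).items()}
for k in P:print(k,f(P[k]))
print("w,h",np.linalg.norm(P['BL']-P['BR']),np.linalg.norm(P['TL']-P['BL']))
e=P['BL']-P['BR'];print("yaw(y axis) bottom",np.degrees(np.arctan2(-e[0],e[1])))
e=P['TL']-P['BL'];print("yaw left",np.degrees(np.arctan2(e[1],e[0])))
c=(P['TL']+P['BR'])/2;print("centre",f(c))
print("fence front edge top z.041",f(atz("top",J(57,152),.041)),f(atz("top",J(395,147),.041)))
print("stop? front",f(atz("top",J(472,252),.041)),f(atz("top",J(520,252),.041)))
print("knob",f(atz("top",J(635,290),.1026)),"stylus end",f(atz("top",J(420,178),.066)))
W=np.array([atz("top",B(*v),.035) for v in [(155,200),(252,165),(365,127),(188,303),(295,268),(398,230)]])
print("wells",f(W.mean(0)));C=np.array([atz("top",B(*v),.035) for v in [(82,165),(405,50),(478,270),(150,385)]])
print("corners",f(C),f(C.mean(0)),np.linalg.norm(C[0]-C[1]),np.linalg.norm(C[1]-C[2]))
for a,b in((0,1),(3,2)):
  e=C[a]-C[b];print("blk yaw",np.degrees(np.arctan2(-e[0],e[1])))
e=W[0]+W[3]-W[2]-W[5];print(np.degrees(np.arctan2(-e[0],e[1])))
for k,(u,v) in dict(rack=(262,248),timer=(549,241),tape=(565,372)).items():print(k,f(atz("top",(u*.64,v*.64),.02)))
E
```

```text
TL [0.6322 0.128  0.016 ]
BL [0.4829 0.1274 0.016 ]
BR [ 0.4827 -0.111   0.016 ]
w,h 0.23842954989961257 0.14931335980458474
yaw(y axis) bottom -0.04318456818054529
yaw left 0.2131311503839891
centre [0.5574 0.0085 0.016 ]
fence front edge top z.041 [0.5955 0.1214 0.041 ] [0.5948 0.0035 0.041 ]
stop? front [ 0.5574 -0.022   0.041 ] [ 0.557  -0.0388  0.041 ]
knob [ 0.5361 -0.0679  0.1026] stylus end [ 0.58   -0.0023  0.066 ]
wells [0.4771 0.3993 0.035 ]
corners [[0.4864 0.4338 0.035 ]
 [0.5056 0.3767 0.035 ]
 [0.4672 0.3635 0.035 ]
 [0.448  0.4212 0.035 ]] [0.4768 0.3988 0.035 ] 0.06025655829310575 0.04063293928793296
blk yaw 18.569313161254183
blk yaw 18.341124996249334
18.163026448422666
rack [0.6965 0.3312 0.02  ]
timer [ 0.6993 -0.2021  0.02  ]
tape [ 0.4559 -0.2172  0.02  ]
```

Emit:
carry_out:
  targets: "0 0 0 0 0 -0.96 -1; 0 0 0 0 0 -0.96 -1; 0 0 0 0 0 -0.96 -1; 0 0 0 0 0 -0.96 -1; -0.9 -0.3 0 0 0 0 -1; -0.9 -0.3 0 0 0 0 -1; -0.9 -0.3 0 0 0 0 -1; -0.9 -0.3 0 0 0 0 -1"
  newtons: 40

```text
time: 0.82
ee_pos: [0.3516, 0.461, 0.4045]
tcp_rot: [-180.0, -0.0, -180.0]
wrist_force: [-0.0, 1.5, 0.2]
opening: -0.0003
grasp_force: 0.0
```

Emit:
carry_out:
  targets: "-0.35 -0.9 0 0 0 0 -1; -0.35 -0.9 0 0 0 0 -1; -0.35 -0.9 0 0 0 0 -1; -0.35 -0.9 0 0 0 0 -1; -0.35 -0.9 0 0 0 0 -1; -0.35 -0.9 0 0 0 0 -1; -0.35 -0.9 0 0 0 0 -1; -0.35 -0.9 0 0 0 0 -1"

```text
time: 1.48
ee_pos: [0.4624, 0.1717, 0.4046]
tcp_rot: [-180.0, -0.0, 180.0]
wrist_force: [-0.4, 1.1, 0.0]
opening: 0.0004
grasp_force: 0.0
```

Emit:
carry_out:
  targets: "0 -0.9 0 0 0 0 -1; 0 -0.9 0 0 0 0 -1; 0 -0.9 0 0 0 0 -1; 0 -0.9 0 0 0 0 -1; 0 -0.9 0 0 0 0 -1; 0 0 0 0 -0.9 0 -1; 0 0 0 0 -0.9 0 -1; 0 0 0 0 -0.9 0 -1"

```text
time: 2.15
ee_pos: [0.4623, -0.0074, 0.4045]
tcp_rot: [180.0, 15.7, 179.8]
wrist_force: [-1.0, 0.3, -0.5]
opening: -0.0002
grasp_force: 0.0
```

Emit:
carry_out:
  targets: "0 0 0 0 -0.83 0 -1; 0 0 0 0 -0.83 0 -1; 0.33 0 0.7 0 0 0 -1; 0.33 0 0.7 0 0 0 -1; 0.33 0 0.7 0 0 0 -1; 0.33 0 0.7 0 0 0 -1; 0.33 0 0.7 0 0 0 -1; 0 0 0 0 0 0 -1"

```text
time: 2.82
ee_pos: [0.459, -0.0064, 0.243]
tcp_rot: [180.0, 24.4, 180.0]
wrist_force: [-1.4, -0.5, -2.0]
opening: -0.0001
grasp_force: 0.0
```

```bash
python3 - <<'E'
from h import *
print(monitor.get_obs()['ee_pos'])
a=camera("top")[:,:,::-1];s=camera("scene")[:,:,::-1]
cv2.imwrite("pics/a1.png",np.vstack([cv2.resize(a[160:236,224:344],(720,300*1),interpolation=3)[:, :],cv2.resize(s[150:250,160:310],(720,300),interpolation=3)]) if 0 else np.hstack([cv2.resize(a[150:250,240:340],(400,400),interpolation=3),cv2.resize(s[150:250,180:280],(400,400),interpolation=3)]))
E
```

```text
[ 0.45901143 -0.00639168  0.24304431]
```

View pics/a1.png

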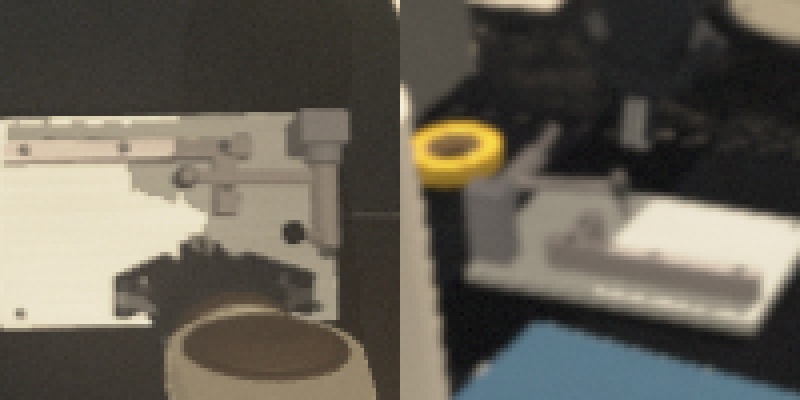

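The fingertips are at (202,243) in the left panel, level with the knob at (293,233) and clear of the stylus arm. I'll start pushing the knob to -y.

Emit:
carry_out:
  targets: "-0.19 0 -0.11 0 0 0 -1; 0 -0.27 0 0 0 0 -1; 0 -0.27 0 0 0 0 -1; 0 -0.27 0 0 0 0 -1; 0 -0.27 0 0 0 0 -1; 0 -0.27 0 0 0 0 -1; 0 -0.27 0 0 0 0 -1; 0 -0.27 0 0 0 0 -1"

```text
time: 3.58
ee_pos: [0.4682, -0.082, 0.264]
tcp_rot: [-180.0, 25.6, -179.9]
wrist_force: [1.4, 2.3, -0.1]
opening: -0.0002
grasp_force: 1.0
```

Emit:
carry_out:
  targets: "0 -0.1 0 0 0 0 -1; 0 -0.1 0 0 0 0 -1; 0 -0.1 0 0 0 0 -1; 0 -0.1 0 0 0 0 -1; 0 -0.1 0 0 0 0 -1; 0 -0.1 0 0 0 0 -1; 0 0 0 0 0 0 -1; 0 0 0 0 0 0 -1"

```text
time: 4.25
ee_pos: [0.4662, -0.1063, 0.2568]
tcp_rot: [-180.0, 24.9, 179.9]
wrist_force: [-0.8, -0.3, 0.2]
opening: 0.0003
grasp_force: 0.0
```

```bash
python3 - <<'E'
from h import *
o=monitor.get_obs();print(o['ee_pos'],o['wrist_force'])
a=camera("top")[:,:,::-1];s=camera("scene")[:,:,::-1]
cv2.imwrite("pics/a2.png",np.hstack([cv2.resize(a[150:250,240:340],(400,400),interpolation=3),cv2.resize(s[150:250,180:280],(400,400),interpolation=3)]))
E
```

```text
[ 0.46619608 -0.10629633  0.25680398] [-0.79946311 -0.28349658  0.19043223]
```

View pics/a2.png

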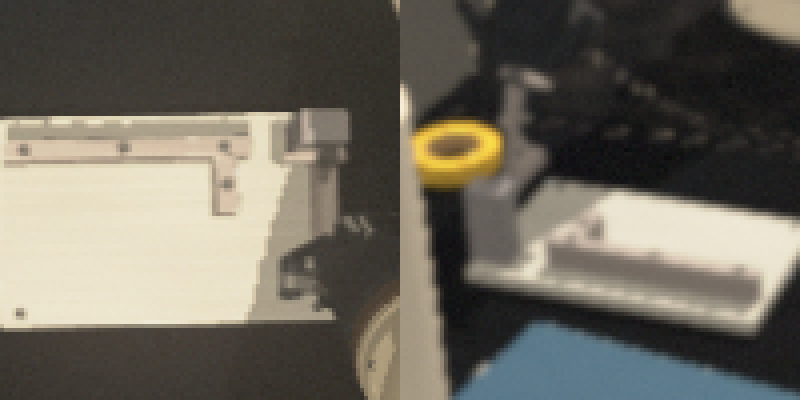

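The stylus arm now stands about upright, at right panel (515,75)–(525,150). I'll compare it with the projected arm for several lever angles.

```bash
python3 - <<'E'
from h import *
S=lambda n,p,x0,off:((p-np.array([x0,150]))*4+np.array([off,0])).round(0)
for a in(1.1,1.3,1.4,1.5):
    e=np.array([.578,-.102+.097*np.cos(a),.066+.097*np.sin(a)]);t=e+.028*np.array([0,np.sin(a),-np.cos(a)])
    print(a,S("scene",proj("scene",[[.578,-.102,.066],e,t]),180,400).tolist(),S("top",proj("top",[e,t]),240,0).tolist())
J=lambda x,y:((x+.5)/4-.5+240,(y+.5)/4-.5+150)
print("stop face top",atz("top",J(212,195),.041),atz("top",J(212,214),.041),"stop right",atz("top",J(241,200),.041))
print("fence front",atz("top",J(20,163),.041),atz("top",J(200,158),.041),"fence ends",atz("top",J(6,150),.041),atz("top",J(250,145),.041))
E
```

```text
1.1 [[501.0, 179.0], [542.0, 89.0], [573.0, 109.0]] [[286.0, 156.0], [244.0, 160.0]]
1.3 [[501.0, 179.0], [520.0, 78.0], [553.0, 91.0]] [[317.0, 154.0], [272.0, 157.0]]
1.4 [[501.0, 179.0], [509.0, 74.0], [542.0, 84.0]] [[333.0, 153.0], [287.0, 155.0]]
1.5 [[501.0, 179.0], [498.0, 71.0], [531.0, 78.0]] [[348.0, 152.0], [303.0, 154.0]]
stop face top [ 0.57049638 -0.02268772  0.041     ] [ 0.55718267 -0.02219683  0.041     ] stop right [ 0.56656046 -0.04280818  0.041     ]
fence front [0.5957823  0.11041228 0.041     ] [ 0.59672715 -0.01525874  0.041     ] fence ends [0.60516267 0.11999472 0.041     ] [ 0.60522432 -0.05068994  0.041     ]
```

The lever is at about 1.35, so I'll push a little further.

Emit:
carry_out:
  targets: "0 -0.05 0 0 0 0 -1; 0 -0.05 0 0 0 0 -1; 0 -0.05 0 0 0 0 -1; 0 -0.05 0 0 0 0 -1; 0 0 0 0 0 0 -1; 0 0 0 0 0 0 -1; 0 0 0 0 0 0 -1; 0 0 0 0 0 0 -1"

```text
time: 5.02
ee_pos: [0.4662, -0.1131, 0.2569]
tcp_rot: [179.8, 25.0, -180.0]
wrist_force: [-1.4, 10.6, 0.9]
opening: -0.0001
grasp_force: 5.2
```

```bash
python3 - <<'E'
from h import *
o=monitor.get_obs();print(o['ee_pos'],o['wrist_force'])
a=camera("top")[:,:,::-1];s=camera("scene")[:,:,::-1]
cv2.imwrite("pics/a3.png",np.hstack([cv2.resize(a[150:250,240:340],(400,400),interpolation=3),cv2.resize(s[150:250,180:280],(400,400),interpolation=3)]))
E
```

```text
[ 0.46622894 -0.11311691  0.25692912] [-1.43763188 10.6397944   0.91551733]
```

View pics/a3.png

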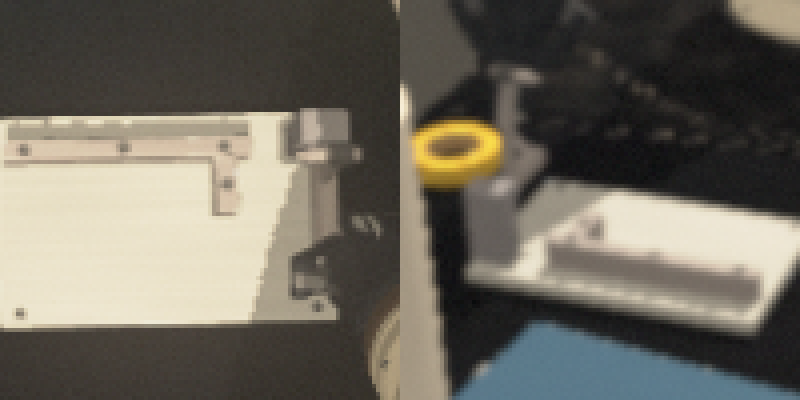

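The lever is against its end stop: the reaction is 10.6 N and the projection matches 1.5. Next I'll retreat and go to the block.

Emit:
carry_out:
  targets: "0 0.3 0 0 0 0 -1; 0 0.3 0 0 0 0 -1; 0 0 -0.9 0 0 0 -1; 0 0 -0.9 0 0 0 -1; 0 0 -0.9 0 0 0 -1; 0 0 0 0 0.87 0 -1; 0 0 0 0 0.87 0 -1; 0 0 0 0 0.87 0 -1"

```text
time: 5.78
ee_pos: [0.4203, -0.0903, 0.3567]
tcp_rot: [-179.9, 10.0, 179.9]
wrist_force: [1.6, 0.7, -0.1]
opening: 0.0003
grasp_force: 0.0
```

Emit:
carry_out:
  targets: "0 0 0 0 0.87 0 0.6; 0 0 0 0 0.87 0 0.6; -0.1 0.88 0 0 0 0 0.6; -0.1 0.88 0 0 0 0 0.6; -0.1 0.88 0 0 0 0 0.6; -0.1 0.88 0 0 0 0 0.6; -0.1 0.88 0 0 0 0 0.6; -0.1 0.88 0 0 0 0 0.6"

```text
time: 6.45
ee_pos: [0.4449, 0.1227, 0.3553]
tcp_rot: [-180.0, 0.1, 179.9]
wrist_force: [1.3, 0.1, -0.1]
opening: 0.0681
grasp_force: 0.0
```

Emit:
carry_out:
  targets: "-0.1 0.88 0 0 0 0 0.6; -0.1 0.88 0 0 0 0 0.6; -0.1 0.88 0 0 0 0 0.6; -0.1 0.88 0 0 0 0 0.6; 0 0 0 0 0 -0.8 0.6; 0 0 0 0 0 -0.8 0.6; 0 0 0 0 0 -0.8 0.6; 0 0 0 0 0 -0.8 0.6"

```text
time: 7.12
ee_pos: [0.4612, 0.2622, 0.3549]
tcp_rot: [-180.0, 0.1, -161.5]
wrist_force: [-0.2, 0.4, 0.1]
opening: 0.0685
grasp_force: 0.0
```

Emit:
carry_out:
  targets: "-0.365 0.78 0 0 0 0 0.6; -0.365 0.78 0 0 0 0 0.6; -0.365 0.78 0 0 0 0 0.6; -0.365 0.78 0 0 0 0 0.6; 0 0 0.72 0 0 0 0.6; 0 0 0.72 0 0 0 0.6; 0 0 0.72 0 0 0 0.6; 0 0 0.72 0 0 0 0.6"

```text
time: 7.78
ee_pos: [0.4776, 0.3989, 0.2384]
tcp_rot: [-180.0, 0.1, -161.7]
wrist_force: [-0.1, 0.2, -0.3]
opening: 0.0685
grasp_force: 0.0
```

Emit:
carry_out:
  targets: "0 0 0.2 0 0 0 0.6; 0 0 0.2 0 0 0 0.6; 0 0 0.2 0 0 0 0.6; 0 0 0.2 0 0 0 0.6; 0 0 0.2 0 0 0 0.6; 0 0 0.2 0 0 0 0.6; 0 0 0 0 0 0 0.6; 0 0 0 0 0 0 0.6"

```text
time: 8.45
ee_pos: [0.4774, 0.3987, 0.1917]
tcp_rot: [-180.0, 0.0, -161.7]
wrist_force: [0.1, 0.5, 0.6]
opening: 0.0686
grasp_force: 0.0
```

Emit:
carry_out:
  targets: "0 0 0.15 0 0 0 0.6; 0 0 0.15 0 0 0 0.6; 0 0 0.1 0 0 0 0.6; 0 0 0.05 0 0 0 0.6; 0 0 0.03 0 0 0 0.6; 0 0 0 0 0 0 0.6; 0 0 0 0 0 0 0.6; 0 0 0 0 0 0 0.6"

```text
time: 9.12
ee_pos: [0.4775, 0.3989, 0.1729]
tcp_rot: [-180.0, 0.1, -161.7]
wrist_force: [-0.3, -0.3, -0.1]
opening: 0.0681
grasp_force: 0.0
```

Emit:
carry_out:
  targets: "0 0 0.025 0 0 0 0.6; 0 0 0.025 0 0 0 0.6; 0 0 0.025 0 0 0 0.6; 0 0 0 0 0 0 0.6; 0 0 0 0 0 0 0.6; 0 0 0 0 0 0 0.6; 0 0 0 0 0 0 0.6; 0 0 0 0 0 0 0.6"

```text
time: 9.78
ee_pos: [0.4775, 0.3988, 0.1697]
tcp_rot: [-180.0, 0.1, -161.7]
wrist_force: [-0.9, -0.4, 0.1]
opening: 0.0683
grasp_force: 0.0
```

Emit:
carry_out:
  targets: "0 0 0.025 0 0 0 0.6; 0 0 0.025 0 0 0 0.6; 0 0 0.025 0 0 0 0.6; 0 0 0 0 0 0 0.6; 0 0 0 0 0 0 0.6; 0 0 0 0 0 0 0.6; 0 0 0 0 0 0 0.6; 0 0 0 0 0 0 0.6"

```text
time: 10.45
ee_pos: [0.4775, 0.3988, 0.1667]
tcp_rot: [-180.0, 0.1, -161.7]
wrist_force: [-0.0, 0.3, -0.3]
opening: 0.0684
grasp_force: 0.0
```

Emit:
carry_out:
  targets: "0 0 0.025 0 0 0 0.6; 0 0 0.025 0 0 0 0.6; 0 0 0 0 0 0 0.6; 0 0 0 0 0 0 0.6; 0 0 0 0 0 0 0.6; 0 0 0 0 0 0 0.6; 0 0 0 0 0 0 0.6; 0 0 0 0 0 0 0.6"

```text
time: 11.12
ee_pos: [0.4774, 0.3988, 0.1662]
tcp_rot: [180.0, 0.1, -161.7]
wrist_force: [-4.4, -3.2, 11.6]
opening: 0.0684
grasp_force: 5.7
```

Emit:
carry_out:
  targets: "0 0 -0.38 0 0 0 0.6; 0 0 -0.375 0 0 0 0.6; 0 0 0 0 0 0 0.6; 0 0 0 0 0 0 -1; 0 0 0 0 0 0 -1; 0 0 0 0 0 0 -1; 0 0 0 0 0 0 -1; 0 0 0 0 0 0 -1"
  newtons: 60

```text
time: 11.78
ee_pos: [0.4777, 0.399, 0.1961]
tcp_rot: [180.0, 0.2, -161.7]
wrist_force: [-2.2, -2.0, 13.9]
opening: 0.0582
grasp_force: 62.1
```

Emit:
carry_out:
  targets: "0 0 -0.1 0 0 0 -1; 0 0 -0.2 0 0 0 -1; 0 0 -0.2 0 0 0 -1; 0 0 -0.2 0 0 0 -1; 0 0 -0.2 0 0 0 -1; 0 0 0 0 0 0 -1; 0 0 0 0 0 0 -1; 0 0 0 0 0 0 -1"

```text
time: 12.45
ee_pos: [0.4773, 0.3988, 0.2306]
tcp_rot: [-180.0, 0.0, -161.7]
wrist_force: [0.1, -0.3, -1.4]
opening: 0.0581
grasp_force: 64.9
```

```bash
python3 - <<'E'
from h import *
o=monitor.get_obs();print(o['ee_pos'])
w=camera("wrist")[:,:,::-1];s=camera("scene")[:,:,::-1]
p=proj("scene",[.477,.399,.06])[0].astype(int);print(p)
c=s[p[1]-50:p[1]+50,p[0]-50:p[0]+50]
cv2.imwrite("pics/g.png",np.hstack([cv2.resize(w,(400,300)),cv2.resize(c,(300,300),interpolation=3)]))
E
```

```text
[0.47734572 0.39876373 0.23057352]
[369 206]
```

View pics/g.png

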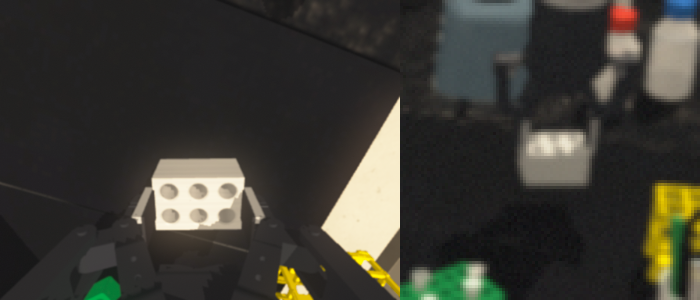

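The block is held level and centred between the pads, which are at left panel (143,205) and (253,205). I'll carry it to the jig.

Emit:
carry_out:
  targets: "0 0 -0.43 0 0 0.8 -1; 0 0 -0.43 0 0 0.8 -1; 0 0 -0.43 0 0 0.8 -1; 0 0 -0.43 0 0 0.8 -1; -0.1 -0.4 0 0 0 0 -1; -0.19 -0.8 0 0 0 0 -1; -0.19 -0.8 0 0 0 0 -1; -0.19 -0.8 0 0 0 0 -1"

```text
time: 13.22
ee_pos: [0.5039, 0.2852, 0.2986]
tcp_rot: [-180.0, 0.0, -179.9]
wrist_force: [1.0, -0.2, -2.4]
opening: 0.0577
grasp_force: 65.1
```

Emit:
carry_out:
  targets: "-0.19 -0.8 0 0 0 0 -1; -0.19 -0.8 0 0 0 0 -1; -0.19 -0.8 0 0 0 0 -1; -0.19 -0.8 0 0 0 0 -1; -0.19 -0.8 0 0 0 0 -1; -0.19 -0.8 0 0 0 0 -1; -0.19 -0.8 0 0 0 0 -1; 0 -0.4 0 0 0 0 -1"

```text
time: 13.88
ee_pos: [0.5573, 0.0431, 0.2987]
tcp_rot: [-179.9, 0.0, 179.9]
wrist_force: [0.1, -0.1, -2.2]
opening: 0.0581
grasp_force: 65.2
```

Emit:
carry_out:
  targets: "0 -0.2 0 0 0 0 -1; 0 0 0 0 0 0 -1; 0 0 0 0 0 0 -1; 0 0 0 0 0 0 -1; 0 0 0 0 0 0 -1; 0 0 0 0 0 0 -1; 0 0 0 0 0 0 -1; 0 0 0 0 0 0 -1"

```text
time: 14.55
ee_pos: [0.557, 0.0393, 0.2997]
tcp_rot: [180.0, 0.1, -180.0]
wrist_force: [-0.1, 1.3, -2.2]
opening: 0.0578
grasp_force: 65.2
```

Emit:
carry_out:
  targets: "0 -0.21 0 0 0 0 -1; 0 -0.21 0 0 0 0 -1; 0 0 0.34 0 0 0 -1; 0 0 0.34 0 0 0 -1; 0 0 0.34 0 0 0 -1; 0 0 0.34 0 0 0 -1; 0 0 0.34 0 0 0 -1; 0 0 0.34 0 0 0 -1"

```text
time: 15.22
ee_pos: [0.5571, 0.021, 0.2175]
tcp_rot: [-180.0, 0.1, 179.9]
wrist_force: [-0.8, -0.1, -1.1]
opening: 0.0578
grasp_force: 65.2
```

Emit:
carry_out:
  targets: "0 0 0.025 0 0 0 -1; 0 0 0.025 0 0 0 -1; 0 0 0.025 0 0 0 -1; 0 0 0.025 0 0 0 -1; 0 0 0.025 0 0 0 -1; 0 0 0 0 0 0 -1; 0 0 0 0 0 0 -1; 0 0 0 0 0 0 -1"

```text
time: 15.88
ee_pos: [0.5572, 0.022, 0.2134]
tcp_rot: [180.0, 0.1, 180.0]
wrist_force: [-0.3, -0.6, -2.3]
opening: 0.0576
grasp_force: 65.1
```

Emit:
carry_out:
  targets: "-0.14 -0.08 0 0 0 0 -1; -0.14 -0.08 0 0 0 0 -1; -0.14 -0.08 0 0 0 0 -1; -0.025 0 0 0 0 0 -1; -0.025 0 0 0 0 0 -1; 0 0 0 0 0 0 -1; 0 0 0 0 0 0 -1; 0 0 0 0 0 0 -1"

```text
time: 16.55
ee_pos: [0.5758, 0.0124, 0.2131]
tcp_rot: [180.0, 0.0, 180.0]
wrist_force: [-0.4, -0.0, -2.4]
opening: 0.0583
grasp_force: 65.2
```

Emit:
carry_out:
  targets: "-0.025 0 0 0 0 0 -1; -0.025 0 0 0 0 0 -1; 0 0 0 0 0 0 -1; 0 0 0 0 0 0 -1; 0 0 0 0 0 0 -1; 0 0 0 0 0 0 -1; 0 0 0 0 0 0 -1; 0 0 0 0 0 0 -1"

```text
time: 17.22
ee_pos: [0.5779, 0.0123, 0.2132]
tcp_rot: [-180.0, 0.1, 180.0]
wrist_force: [0.1, -0.5, -1.2]
opening: 0.0577
grasp_force: 65.2
```

Emit:
carry_out:
  targets: "-0.025 0 0 0 0 0 -1; -0.025 0 0 0 0 0 -1; 0 0 0 0 0 0 -1; 0 0 0 0 0 0 -1; 0 0 0 0 0 0 -1; 0 0 0 0 0 0 -1; 0 0 0 0 0 0 -1; 0 0 0 0 0 0 -1"

```text
time: 17.88
ee_pos: [0.5792, 0.0123, 0.2131]
tcp_rot: [-180.0, -0.1, 179.9]
wrist_force: [-7.1, 1.0, 1.9]
opening: 0.0582
grasp_force: 65.5
```

Emit:
carry_out:
  targets: "0 -0.04 0 0 0 0 -1; 0 -0.04 0 0 0 0 -1; 0 -0.025 0 0 0 0 -1; 0 0 0 0 0 0 -1; 0 0 0 0 0 0 -1; 0 0 0 0 0 0 -1; 0 0 0 0 0 0 -1; 0 0 0 0 0 0 -1"

```text
time: 18.55
ee_pos: [0.5793, 0.0083, 0.2126]
tcp_rot: [180.0, -0.1, 180.0]
wrist_force: [-4.6, 2.3, -1.7]
opening: 0.0579
grasp_force: 65.2
```

Emit:
carry_out:
  targets: "0 -0.025 0 0 0 0 -1; 0 -0.025 0 0 0 0 -1; 0 0 0 0 0 0 -1; 0 0 0 0 0 0 -1; 0 0 0 0 0 0 -1; 0 0 0 0 0 0 -1; 0 0 0 0 0 0 -1; 0 0 0 0 0 0 -1"

```text
time: 19.22
ee_pos: [0.5793, 0.0063, 0.2126]
tcp_rot: [180.0, -0.1, 180.0]
wrist_force: [-4.9, 1.9, -2.1]
opening: 0.0579
grasp_force: 65.1
```

Emit:
carry_out:
  targets: "0 -0.025 0 0 0 0 -1; 0 0 0 0 0 0 -1; 0 0 0 0 0 0 -1; 0 0 0 0 0 0 -1; 0 0 0 0 0 0 -1; 0 0 0 0 0 0 -1; 0 0 0 0 0 0 -1; 0 0 0 0 0 0 -1"

```text
time: 19.88
ee_pos: [0.5793, 0.0054, 0.2126]
tcp_rot: [180.0, -0.1, 180.0]
wrist_force: [-4.6, 1.5, -2.2]
opening: 0.0578
grasp_force: 65.1
```

Emit:
carry_out:
  targets: "0 -0.025 0 0 0 0 -1; 0 0 0 0 0 0 -1; 0 0 0 0 0 0 -1; 0 0 0 0 0 0 -1; 0 0 0 0 0 0 -1; 0 0 0 0 0 0 -1; 0 0 0 0 0 0 -1; 0 0 0 0 0 0 -1"

```text
time: 20.55
ee_pos: [0.5793, 0.0047, 0.2126]
tcp_rot: [179.9, -0.1, 180.0]
wrist_force: [-4.3, 4.5, -1.5]
opening: 0.058
grasp_force: 65.2
```

Emit:
carry_out:
  targets: "0 -0.025 0 0 0 0 -1; 0 0 0 0 0 0 -1; 0 0 0 0 0 0 -1; 0 0 0 0 0 0 -1; 0 0 0 0 0 0 -1; 0 0 0 0 0 0 -1; 0 0 0 0 0 0 -1; 0 0 0 0 0 0 -1"

```text
time: 21.22
ee_pos: [0.5793, 0.0043, 0.2127]
tcp_rot: [179.8, -0.1, -180.0]
wrist_force: [-4.9, 10.1, -1.7]
opening: 0.0582
grasp_force: 65.3
```

Emit:
carry_out:
  targets: "0 0.015 0 0 0 0 -1; 0 0 0.02 0 0 0 -1; 0 0 0.02 0 0 0 -1; 0 0 0.02 0 0 0 -1; 0 0 0 0 0 0 -1; 0 0 0 0 0 0 -1; 0 0 0 0 0 0 -1; 0 0 0 0 0 0 -1"

```text
time: 21.88
ee_pos: [0.5791, 0.0046, 0.2123]
tcp_rot: [179.9, -0.0, 180.0]
wrist_force: [-12.2, 7.0, 13.6]
opening: 0.058
grasp_force: 66.8
```

Emit:
carry_out:
  targets: "0.01 0 0.02 0 0 0 -1; 0 0 0.02 0 0 0 -1; 0 0 0 0 0 0 -1; 0 0 0 0 0 0 -1; 0 0 0 0 0 0 -1; 0 0 0 0 0 0 -1; 0 0 0 0 0 0 -1; 0 0 0 0 0 0 -1"

```text
time: 22.55
ee_pos: [0.5789, 0.0046, 0.2122]
tcp_rot: [179.9, 0.1, 180.0]
wrist_force: [-15.1, 7.0, 23.2]
opening: 0.0582
grasp_force: 67.9
```

```bash
python3 - <<'E'
from h import *
o=monitor.get_obs();print(o['ee_pos'],o['wrist_force'],o['torque'])
w=camera("wrist")[:,:,::-1];s=camera("scene")[:,:,::-1]
p=proj("scene",[.577,.005,.05])[0].astype(int);print(p)
c=s[p[1]-30:p[1]+30,p[0]-40:p[0]+40]
cv2.imwrite("pics/s.png",np.hstack([cv2.resize(w[130:350,130:380],(454,400),interpolation=3),cv2.resize(c,(346,400*346//346),interpolation=3)]))
E
```

```text
[0.57885675 0.00455548 0.21219606] [-15.06873536   7.02864873  23.17457839] [ 1.24178884  3.23176688 -0.30256309]
[236 204]
```

View pics/s.png

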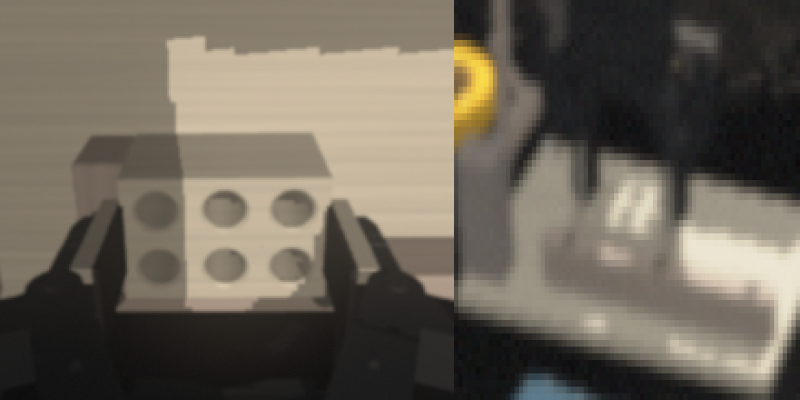

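The block is flat in its seat against the stop (left, (100,165)), and the contact height matches the prediction. I'll lean the push more forward so the fence surely takes load.

Emit:
carry_out:
  targets: "-0.02 0 -0.005 0 0 0 -1; -0.02 0 -0.005 0 0 0 -1; 0 0 0 0 0 0 -1; 0 0 0 0 0 0 -1; 0 0 0 0 0 0 -1; 0 0 0 0 0 0 -1; 0 0 0 0 0 0 -1; 0 0 0 0 0 0 -1"

```text
time: 23.32
ee_pos: [0.5795, 0.0046, 0.2122]
tcp_rot: [179.9, -0.1, 180.0]
wrist_force: [-21.8, 6.9, 26.1]
opening: 0.0577
grasp_force: 68.2
```

Emit:
carry_out:
  targets: "-0.01 0 -0.015 0 0 0 -1; -0.01 0 -0.015 0 0 0 -1; 0 0 0 0 0 0 -1; 0 0 0 0 0 0 -1; 0 0 0 0 0 0 -1; 0 0 0 0 0 0 -1; 0 0 0 0 0 0 -1; 0 0 0 0 0 0 -1"

```text
time: 23.98
ee_pos: [0.5798, 0.0045, 0.2122]
tcp_rot: [179.9, -0.2, 180.0]
wrist_force: [-22.9, 7.0, 20.2]
opening: 0.0583
grasp_force: 67.6
```

```bash
python3 - <<'E'
from h import *
o=monitor.get_obs();print(o['time'],o['ee_pos'],o['tcp_rot'],o['wrist_force'],o['torque'])
w=camera("wrist")[:,:,::-1];s=camera("scene")[:,:,::-1]
c=s[150:250,180:280]
cv2.imwrite("pics/t.png",np.hstack([cv2.resize(w[190:310,180:320],(467,400),interpolation=3),cv2.resize(c,(333,400),interpolation=3)]))
E
```

```text
23.9833 [0.57984351 0.00454006 0.21223594] [179.8653844   -0.22881204 179.98235843] [-22.85881254   6.98799418  20.21416578] [ 1.33316407  4.59169806 -0.36032957]
```

View pics/t.png

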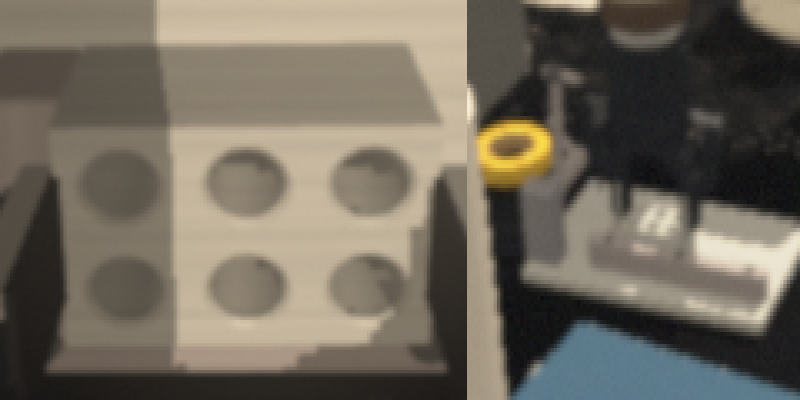

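The block sits square with the fence strip directly behind it, the stylus is upright, and the push is 23 N forward and 20 N down. I'm handing the job in.

```bash
python3 -c "
from workcell import bot
print(bot.job_done())"
```

```text
the job is handed in; nothing more can be done
None
```

The job is handed in, with no verdict returned: the lever was swung fully over first, and the block is seated against the fence and stop, held by a gripped push of about 23 N forward and 20 N down, with the stylus still raised.

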